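# Select the washer circuit through the H-gate and start the pump

## Task

With shut fingertips, push the parts washer's selector lever along its H-shaped gate into the slot marked by the round disc, fully home against the slot's end, and then press the round pump button all the way down and let it spring back. Only push, gently: do not grip the lever or lift anything, and leave the parts and tools on the bench where they lie.

Things in the scene. Friction and masses are not known exactly. Their poses are not given: they have to be found in the camera images.
- selector: Fixed grey sheet-metal box 160 (its x) x 150 (its y) x 105 mm high, steel gate plate on top; origin at the centre of its underside on the bench, z up, yaw within 0.3 rad of the bench's. A flat mark 4 mm high lies on the plate beyond the end of each of the gate's four slots, 56 mm from the middle in x: three are short bars (8 x 26 mm), one is a round disc.
- gate (a point): Middle of the gate, on top of the 10 mm plate, 105 mm above the bench. The gate is an H cut through the plate: two columns along the box's x, centred at y = +20 and -20 mm, 18 mm wide, reaching to x = +31 and -31 mm, joined by one cross channel along y at x = 0, 18 mm wide: four slots, two in the +y column, two in the -y column. The lever's stem has about 4 mm play each side.
- disc_mark: The round disc mark, 26 mm across, 4 mm high, dark steel, fixed on the gate plate (105 mm above the bench) beyond the end of the slot that is wanted; origin at the centre of its underside. It is always at one of the two slots of the -y column (box frame x = +56 or -56 mm, y = -20 mm).
- knob_center (a point): Centre of the black ball knob (34 mm across) on the lever, a straight 10 mm steel stem pivoted inside the box 15 mm above the bench, below the gate's middle. The ball's centre is 170 mm from the pivot: 185 mm above the bench when upright, about 48 mm out in x when home in a slot, about 40 mm out in y in a column. Some 60 mm of stem shows between plate and ball; play at the ball is 8 mm each side.
- lever (a joint): Lean of the lever along the box's x, rad: 0 = in line with the cross channel (within 0.04 it passes across), positive leans to the box's +x; about +0.28 or -0.28 at the slot ends. It stays where it is left; about 2 N at the knob moves it.
- cross (a joint): Lean of the lever along the box's y, rad: about +0.23 in the +y column (where it starts, anywhere along the column), about -0.23 in the -y column; positive leans to the box's +y. It stays where it is left; about 2 N at the knob moves it.
- station: Fixed grey box 100 (x) x 90 (y) x 70 mm high that carries the pump button in the middle of its top; origin at the centre of its underside on the bench.
- pump_top (a point): Centre of the top face of the round pump push button (40 mm across, on the station, pressed straight down).
- pump (a joint): Travel of the pump button, m: 0 = up, 0.008 = fully down (about 5 N); springs back by itself.
- sprocket_a: Loose matte black sprocket, about 84 mm across, 13 mm high at the hub, lying flat; origin at the centre of its underside. Leave alone.
- sprocket_b: Loose matte black sprocket, about 92 mm across, 13 mm high at the hub, lying flat; origin at the centre of its underside. Leave alone.
- magnet_dish: Loose red plastic magnetic parts dish, 120 mm across, 28 mm high; origin at the centre of its underside. Leave alone.
- compressor: Loose steel clutch spring compressor, 200 mm long (its x), 100 mm wide, 50 mm high; origin under its middle. Leave alone.
- wrench: Loose steel wrench lying flat on the bench; origin under its middle. Leave alone.
- screwdriver: Loose screwdriver lying flat on the bench; origin under its middle. Leave alone.
- cleaner: Loose spray can, 64 mm across, 170 mm high, upright; origin at the centre of its underside. Leave alone.
There are look-alikes about, which are no part of the job. What is shaped like the station but turquoise is not meant.

How it is judged:
On the way, in this order (a step that is already met when the one before it is completed fails the run):
1. the lever is home in the slot marked by the disc (value of joint cross below -0.15 rad and ((x of disc_mark in the frame of selector above 0 m and value of joint lever above 0.23 rad) or (x of disc_mark in the frame of selector below 0 m and value of joint lever below -0.23 rad))), for 0.2 s.
2. the pump button is pressed down (value of joint pump above 0.006 m), for 0.05 s.
At the end, for the whole second after the job is handed in: The lever rests in the -y column's slot beside the disc mark, leaning at least 0.23 rad towards the disc (about 0.28 is the slot's end); the pump button has been pressed at least 6 of its 8 mm after that and is up again (under 2 mm); the loose parts and tools lie within 20 mm of where they were (all of step 1 and value of joint pump below 0.002 m and velocity of joint lever between -0.05 and 0.05 rad/s); the robot touches nothing.
It fails at once if the pump button is pressed while the lever is not home in the disc's slot (value of joint pump above 0.004 m and not (value of joint cross below -0.15 rad and ((x of disc_mark in the frame of selector above 0 m and value of joint lever above 0.23 rad) or (x of disc_mark in the frame of selector below 0 m and value of joint lever below -0.23 rad)))).
It fails at once if the lever is gripped or shoved with more than 35 N (contact force between the fingers and lever above 35 N).
It fails at once if the pump button is hit or leaned on with more than 40 N (contact force between the fingers and pump above 40 N).
It fails at once if a loose part or tool on the bench is moved more than 20 mm or lifted (distance of any of sprocket_a, sprocket_b, magnet_dish, compressor, wrench, screwdriver, cleaner from where it was at the start of the episode above 0.02 m).
It also fails if it takes over 61 s, if anything falls off the work surface, if the arm or the gripper's body presses on something with over 40 N, if the wrist force passes 120 N, or if a joint passes its speed limit or range.

## Robot

A 6-joint arm with a two-finger parallel gripper is mounted at the origin on the work surface. World frame = base frame: x ahead of the robot, y to its left, z up, the work surface at z = 0. Lengths are in m, angles in rad, forces in N, time in s.
With the tool pointing down it reaches from about 0.3 to 0.85 m from the base axis. Payload 4.2 kg.
Tool frame: the origin (TCP) lies midway between the tips of the shut fingers; the grasp point (between the pads) lies 19 mm behind it (arm.grip_point_offset is the distance from the TCP to the grasp point, in m); z points along the fingers, y is the line along which they close (so a half turn about z gives the same grasp; the last joint's range is limited). The gripper opens to 91 mm and grips with 3 to 60 N. Pads are 32 mm wide; open, the fingers measure 118 mm over their backs; the gripper's body (76 mm by 178 mm) begins 60 mm behind the grasp point.
Start: joints at [1.122, 0.32, 1.565, -0, 1.257, -0.02], TCP at [0.239, 0.523, 0.214] pointing down, gripper open.
Joint ranges: [-3.11, 3.11], [-0.84, 2.01], [0.21, 2.61], [-1.34, 4.49], [0.05, 2.63], [-2.56, 2.56]. Speed limits (rad/s): [2.57, 2.57, 3.14, 3.14, 3.14, 3.14].

## Interface

Orientations are given as a rotation vector (axis times angle).
In Python, from workcell import arm gives the robot as it stands. The module is installed in compiled form; this text tells all that it offers.
- The arm moves only by the tool send_rows, never from a script. Its argument "rows" is a list of rows, each an object of numbers: "tx", "ty", "tz": the shift along the tool's x, y, z in m; "rx", "ry", "rz": the turn, a rotation vector about the tool's x, y, z in degrees; "hand": the opening, from 0 (shut) to 1 (fully open). A call has 1 to 10 rows; each row shifts and turns the commanded pose from where the row before left it, along the tool's axes as they then stand; what a row does not reach is not made up. A row lasts 1/10 s, in which the tool goes at most 50 mm and 8.59 degrees, less where a joint would pass 70% of its speed; a pose out of reach is approached as far as the arm can. A call with a gripper value outside its range is refused whole. The fingers move at their own pace and stop on an object; "grip_force" is the grip in N (left out, the last holds). Time passes only in rows, so rows that do not move let the fingers close. It gives the time, the measured TCP pose, the force, the opening and the grip force at its end, in the units of the state.
- arm.get_state(): the state, without advancing time (a new reading comes with each control period).
- arm.camera(name): name is "side" or "top"; returns a dict with "img" (400x640x3 uint8, red, green, blue), "range_z" (400x640 float32, m along the optical axis (not along the pixel's ray), 0 where there is no reading), "fx", "fy", "cx", "cy" (pixels), "pose" (4x4, takes a point from camera to world coordinates). Camera axes: x right, y up, looking along -z (the intrinsics and any distortion apply to the point x, -y, -z); pixel columns grow to the right and rows downward; lengths in m; the calibration is good to about 2 mm. A picture is of the moment at which its call begins.
- arm.sign_off(): hands the job in; it is judged then, once.
The state is a dict: "t": time; "q": joint angles; "dq": joint speeds; "tau": joint torques, N m; "ee_pos": TCP position; "tcp_rot": TCP orientation; "wrist_force": force on the tool from outside, world axes, zero at the start; "wrist_torque": the same for the moment, N m; "gripper_width": finger opening in m; "grasp_force": force on a finger pad.
Only numpy, scipy, OpenCV 4.12 (cv2) and the standard library are available. Lean on these libraries where they do the work, as an engineer would, in place of code of your own. Each camera call takes 0.05 s, during which the arm holds its last target. There are 200 camera calls.

## Working session

There is one attempt and no reset: what is moved stays moved. The work goes in short steps, Python scripts to look and compute and a tool call to move; the robot and the scene stay as the last step left them, time stands still between calls to the robot, and variables do not carry over. Pictures are saved under pics/ and viewed, at most 10 in all, crops included, and the job is handed in when it is done.

Besides the shell and the picture viewer there is one more tool, called after "Call:" as a command line: name --argument value ..., lists and objects as JSON in quotes. send_rows: Moves the arm, as the interface text tells. Its arguments: {"type":"object","properties":{"rows":{"type":"array"},"grip_force":{"type":"number"}},"required":["rows"]}

```bash
mkdir -p pics
cat > h.py <<'E'
import numpy as np, cv2
from workcell import arm
def shot(n):
    c=arm.camera(n); cv2.imwrite(f'pics/{n}_{arm.get_state()["t"]:.2f}.png',c['img'][...,::-1]); return c
def cloud(c):
    z=c['range_z']; v,u=np.mgrid[:400,:640]
    p=np.stack([(u-c['cx'])/c['fx']*z,-(v-c['cy'])/c['fy']*z,-z,np.ones_like(z)],-1)
    w=(p@c['pose'].T)[...,:3]; w[z==0]=np.nan; return w
E
python3 - <<'E'
from h import *
for n in('top','side'):
    c=shot(n); np.savez(f'{n}.npz',**c); print(c['pose'].round(3).tolist(),c['fx'],c['fy'],c['cx'],c['cy'],[k for k in c])
s=arm.get_state();print(s)
E
ls pics
```

```text
[[-0.001, 0.993, -0.117, 0.418], [-1.0, -0.001, 0.0, -0.036], [-0.0, 0.117, 0.993, 1.226], [0.0, 0.0, 0.0, 1.0]] 385.6987740519946 385.6987740519946 321.05737150628585 201.79377924202367 ['img', 'range_z', 'fx', 'fy', 'cx', 'cy', 'pose']
[[0.959, 0.18, -0.217, 0.208], [-0.282, 0.662, -0.694, -1.061], [0.019, 0.727, 0.686, 1.132], [0.0, 0.0, 0.0, 1.0]] 454.01454921990904 454.01454921990904 315.6883066769477 201.6585856081737 ['img', 'range_z', 'fx', 'fy', 'cx', 'cy', 'pose']
{'t': 0.1, 'q': array([ 1.12198857e+00,  3.20231897e-01,  1.56554865e+00, -4.71768069e-05,
        1.25735302e+00, -1.99937309e-02]), 'dq': array([ 5.62956707e-05, -9.74505517e-04, -4.24955683e-03, -1.25102034e-03,
       -4.06650985e-03,  9.52295764e-04]), 'tau': array([ 6.48444111e-04, -4.13333559e+01, -2.32509166e+01,  7.30598811e-02,
        4.21946088e-02, -4.13823591e-05]), 'ee_pos': array([0.23890184, 0.52254319, 0.21320533]), 'tcp_rot': array([-6.68341140e-01, -3.06935571e+00,  2.37039288e-03]), 'wrist_force': array([0.32245026, 0.57463174, 0.78348853]), 'wrist_torque': array([-0.04911565, -0.01593292, -0.01352589]), 'grasp_force': 0.0, 'gripper_width': 0.09113240699737983}
side_0.10.png
top_0.05.png
```

View pics/top_0.05.png

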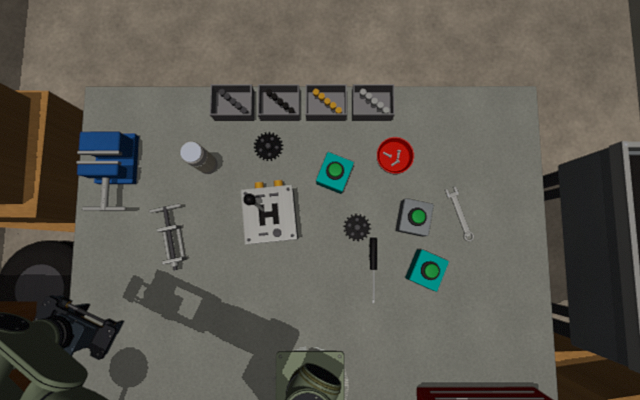

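View pics/side_0.10.png

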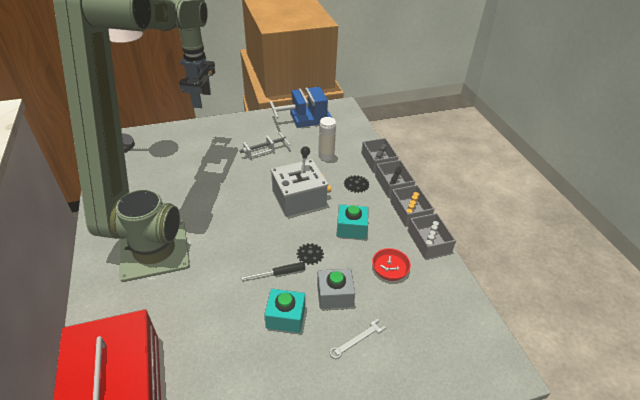

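The top view shows the selector around (270,214), with the knob at (250,199) in the +x/+y slot and the disc at about (277,233) in the -x/-y slot. The grey station is at (415,217).

Run:
```python
from h import *
c=dict(np.load('top.npz')); w=cloud(c); im=c['img'].astype(int)
def px(p):
    q=np.linalg.inv(c['pose'])@np.r_[p,1]; return c['cx']+c['fx']*q[0]/-q[2], c['cy']-c['fy']*q[1]/-q[2]
def roi(u0,u1,v0,v1):
    m=np.zeros((400,640),bool); m[v0:v1,u0:u1]=1; return m
print('z plate',np.nanmedian(w[228:240,250:258,2]), 'knob z',np.nanmax(w[190:205,240:262,2]))
m=roi(225,312,170,255)&(w[...,2]>.095)&(w[...,2]<.116)
P=w[m][:,:2].astype(np.float32); r=cv2.minAreaRect(P); print('sel',r,cv2.boxPoints(r).tolist())
k=roi(225,312,170,255)&(w[...,2]>.17); print('knob mean',w[k].mean(0),w[k].max(0),w[k].min(0),k.sum())
s=roi(385,445,190,245)&(w[...,2]>.06); 
s2=s&(w[...,2]<.078); r=cv2.minAreaRect(w[s2][:,:2].astype(np.float32)); print('stn',r)
g=s&(im[...,1]>im[...,0]+50); print('green',w[g].mean(0),w[g].min(0),w[g].max(0),g.sum())
# disc: dark on plate
d=roi(262,295,224,245)&(im.sum(-1)<330); print('disc',np.nanmean(w[d],0),d.sum())
for n,(a,b,e,f) in dict(can=(175,222,135,180),comp=(150,190,200,272),teal=(312,360,148,196)).items():
    q=roi(a,b,e,f)&(w[...,2]>.02); print(n,w[q].min(0),w[q].max(0))
```

```text
z plate 0.10501174795192258 knob z 0.19588561248749237
sel ((0.515479564666748, 0.11715900897979736), (0.16030597686767578, 0.15093812346458435), 5.770315170288086) [[0.42814499139785767, 0.18418700993061066], [0.44332045316696167, 0.03401370719075203], [0.6028141379356384, 0.05013100802898407], [0.5876386761665344, 0.200304314494133]]
knob mean [0.54954552 0.15827639 0.18687739] [0.56577501 0.17412711 0.19588561] [0.5351154  0.14433663 0.17552245] 118
stn ((0.5101590156555176, -0.3229427635669708), (0.09082894772291183, 0.1001918613910675), 78.25936126708984)
green [ 0.50907971 -0.32142147  0.09373044] [ 0.49134701 -0.33972852  0.08274746] [ 0.52693478 -0.30308679  0.09892782] 143
disc [0.44829361 0.09358094 0.05815353] 162
can [0.6526075  0.29493336 0.02067342] [0.71504675 0.35714374 0.17530424]
comp [0.35240403 0.38390184 0.02006268] [0.55553581 0.49430845 0.05663168]
teal [ 0.58836174 -0.13720486  0.02027955] [ 0.71172801 -0.02030412  0.09889909]
```

Call:
send_rows --rows '[{"tz": -0.02,"rz": 8.5,"hand": 0},{"tz": -0.02,"rz": 8.5,"hand": 0},{"tz": -0.02,"rz": 8.5,"hand": 0},{"tz": -0.02,"rz": 8.5,"hand": 0},{"rz": 8.5,"hand": 0},{"rz": 8.5,"hand": 0},{"rz": 8.5,"hand": 0},{"hand": 0},{"hand": 0}]' --grip_force 20

```text
schema error: expected keys tx, ty, tz, rx, ry, rz, hand
```

```bash
cat > st.py <<'E'
from h import *
from scipy.spatial.transform import Rotation as R
C=np.array([.5155,.1172,0]);B=R.from_euler('z',5.77,degrees=True).as_matrix()
def st():
    s=arm.get_state(); M=R.from_rotvec(s['tcp_rot']).as_matrix()
    print('t',s['t'],'box',(B.T@(s['ee_pos']-C)).round(4),'world',s['ee_pos'].round(4),'F box',(B.T@s['wrist_force']).round(1),'toolx ang',np.degrees(np.arctan2(M[1,0],M[0,0])).round(2),'q',s['q'].round(2),'w',round(s['gripper_width'],4), 'z',M[:,2].round(3))
def knob():
    c=shot('top'); w=cloud(c)
    m=np.zeros((400,640),bool); m[170:255,225:312]=1
    m&=(w[...,2]>.16)&(w[...,2]<.215)&(c['img'].sum(-1)<150)&(c['img'].max(-1)<60)
    P=w[m]; 
    print('knob box',((P-C)@B).mean(0).round(4),((P-C)@B).min(0).round(4),((P-C)@B).max(0).round(4),m.sum())
if __name__=='__main__': st()
E
python3 st.py
```

```text
t 0.1 box [-0.2344  0.4311  0.2132] world [0.2389 0.5225 0.2132] F box [0.4 0.5 0.8] toolx ang 155.43 q [ 1.12  0.32  1.57 -0.    1.26 -0.02] w 0.0911 z [-0.001 -0.001 -1.   ]
```

All keys are required.

Call:
send_rows --rows '[{"tx": 0,"ty": 0,"tz": -0.02,"rx": 0,"ry": 0,"rz": 8.5,"hand": 0},{"tx": 0,"ty": 0,"tz": -0.02,"rx": 0,"ry": 0,"rz": 8.5,"hand": 0},{"tx": 0,"ty": 0,"tz": -0.02,"rx": 0,"ry": 0,"rz": 8.5,"hand": 0},{"tx": 0,"ty": 0,"tz": -0.02,"rx": 0,"ry": 0,"rz": 8.5,"hand": 0},{"tx": 0,"ty": 0,"tz": 0,"rx": 0,"ry": 0,"rz": 8.5,"hand": 0},{"tx": 0,"ty": 0,"tz": 0,"rx": 0,"ry": 0,"rz": 8.5,"hand": 0},{"tx": 0,"ty": 0,"tz": 0,"rx": 0,"ry": 0,"rz": 8.5,"hand": 0},{"tx": 0,"ty": 0,"tz": 0,"rx": 0,"ry": 0,"rz": 0,"hand": 0},{"tx": 0,"ty": 0,"tz": 0,"rx": 0,"ry": 0,"rz": 0,"hand": 0}]' --grip_force 20

```text
t: 1.0
ee_pos: [0.239, 0.5228, 0.2936]
tcp_rot: [2.1, 2.337, -0.001]
wrist_force: [-0.5, 0.2, -0.2]
gripper_width: 0.0219
grasp_force: 0.0
```

```bash
python3 st.py
```

```text
t 1.0 box [-0.2344  0.4313  0.2936] world [0.239  0.5228 0.2936] F box [-0.5  0.3 -0.2] toolx ang 96.11 q [1.12 0.28 1.42 0.   1.44 1.02] w 0.0219 z [-0.    -0.001 -1.   ]
```

Call:
send_rows --rows '[{"tx": -0.036,"ty": 0.03,"tz": 0,"rx": 0,"ry": 0,"rz": 0,"hand": 0},{"tx": -0.036,"ty": 0.03,"tz": 0,"rx": 0,"ry": 0,"rz": 0,"hand": 0},{"tx": -0.036,"ty": 0.03,"tz": 0,"rx": 0,"ry": 0,"rz": 0,"hand": 0},{"tx": -0.036,"ty": 0.03,"tz": 0,"rx": 0,"ry": 0,"rz": 0,"hand": 0},{"tx": -0.036,"ty": 0.03,"tz": 0,"rx": 0,"ry": 0,"rz": 0,"hand": 0},{"tx": -0.036,"ty": 0.03,"tz": 0,"rx": 0,"ry": 0,"rz": 0,"hand": 0},{"tx": -0.036,"ty": 0.03,"tz": 0,"rx": 0,"ry": 0,"rz": 0,"hand": 0},{"tx": -0.036,"ty": 0.03,"tz": 0,"rx": 0,"ry": 0,"rz": 0,"hand": 0},{"tx": -0.036,"ty": 0.03,"tz": 0,"rx": 0,"ry": 0,"rz": 0,"hand": 0},{"tx": -0.03,"ty": 0.03,"tz": 0,"rx": 0,"ry": 0,"rz": 0,"hand": 0}]'

```text
t: 2.0
ee_pos: [0.5752, 0.1998, 0.2939]
tcp_rot: [2.101, 2.335, -0.0]
wrist_force: [0.1, -0.1, 0.7]
gripper_width: 0.0001
grasp_force: 0.0
```

```bash
python3 st.py
```

```text
t 2.0 box [0.0677 0.0762 0.2939] world [0.5752 0.1998 0.2939] F box [ 0.1 -0.1  0.7] toolx ang 96.04 q [ 0.32  0.34  1.34 -0.    1.47  0.21] w 0.0001 z [-0. -0. -1.]
```

Call:
send_rows --rows '[{"tx": -0.019,"ty": 0.012,"tz": 0,"rx": 0,"ry": 0,"rz": 0,"hand": 0},{"tx": -0.019,"ty": 0.012,"tz": 0,"rx": 0,"ry": 0,"rz": 0,"hand": 0},{"tx": 0,"ty": 0,"tz": 0.03,"rx": 0,"ry": 0,"rz": 0,"hand": 0},{"tx": 0,"ty": 0,"tz": 0.03,"rx": 0,"ry": 0,"rz": 0,"hand": 0},{"tx": 0,"ty": 0,"tz": 0.03,"rx": 0,"ry": 0,"rz": 0,"hand": 0},{"tx": 0,"ty": 0,"tz": 0.03,"rx": 0,"ry": 0,"rz": 0,"hand": 0},{"tx": 0,"ty": 0,"tz": 0.014,"rx": 0,"ry": 0,"rz": 0,"hand": 0},{"tx": 0,"ty": 0,"tz": 0,"rx": 0,"ry": 0,"rz": 0,"hand": 0}]'

```text
t: 2.8
ee_pos: [0.6002, 0.1661, 0.1571]
tcp_rot: [-2.099, -2.333, 0.008]
wrist_force: [0.2, -0.5, 0.6]
gripper_width: 0.0002
grasp_force: 0.0
```

```bash
python3 -c "
from st import *
st();shot('side')"; ls pics
```

```text
t 2.8 box [0.0892 0.0401 0.1571] world [0.6002 0.1661 0.1571] F box [ 0.2 -0.5  0.6] toolx ang 96.05 q [0.25 0.44 1.53 0.   1.18 0.15] w 0.0002 z [-0.006 -0.001 -1.   ]
side_0.10.png
side_2.85.png
top_0.05.png
```

Call:
send_rows --rows '[{"tx": 0,"ty": -0.006,"tz": 0,"rx": 0,"ry": 0,"rz": 0,"hand": 0},{"tx": 0,"ty": -0.006,"tz": 0,"rx": 0,"ry": 0,"rz": 0,"hand": 0},{"tx": 0,"ty": -0.006,"tz": 0,"rx": 0,"ry": 0,"rz": 0,"hand": 0},{"tx": 0,"ty": -0.006,"tz": 0,"rx": 0,"ry": 0,"rz": 0,"hand": 0},{"tx": 0,"ty": -0.006,"tz": 0,"rx": 0,"ry": 0,"rz": 0,"hand": 0},{"tx": 0,"ty": -0.006,"tz": 0,"rx": 0,"ry": 0,"rz": 0,"hand": 0},{"tx": 0,"ty": -0.006,"tz": 0,"rx": 0,"ry": 0,"rz": 0,"hand": 0},{"tx": 0,"ty": -0.006,"tz": 0,"rx": 0,"ry": 0,"rz": 0,"hand": 0},{"tx": 0,"ty": -0.006,"tz": 0,"rx": 0,"ry": 0,"rz": 0,"hand": 0},{"tx": 0,"ty": 0,"tz": 0,"rx": 0,"ry": 0,"rz": 0,"hand": 0}]'

```text
t: 3.85
ee_pos: [0.547, 0.1608, 0.1599]
tcp_rot: [-2.103, -2.333, 0.001]
wrist_force: [1.3, -0.5, 1.0]
gripper_width: 0.0005
grasp_force: 0.4
```

```bash
python3 -c "
from st import *
st();knob();c=shot('side');cv2.imwrite('pics/a.png',cv2.resize(c['img'][130:220,240:360,::-1],None,fx=5,fy=5))"
```

```text
t 3.85 box [0.0357 0.0402 0.1599] world [0.547  0.1608 0.1599] F box [ 1.2 -0.6  1. ] toolx ang 95.94 q [0.27 0.35 1.66 0.   1.13 0.16] w 0.0005 z [-0.001 -0.    -1.   ]st.py:12: RuntimeWarning: Mean of empty slice.
  print('knob box',((P-C)@B).mean(0).round(4),((P-C)@B).min(0).round(4),((P-C)@B).max(0).round(4),m.sum())
  ret = um.true_divide(
Traceback (most recent call last):
  File "st.py", line 12, in knob
    print('knob box',((P-C)@B).mean(0).round(4),((P-C)@B).min(0).round(4),((P-C)@B).max(0).round(4),m.sum())
                                                ~~~~~~~~~~~~~^^^
ValueError: zero-size array to reduction operation minimum which has no identity
```

```bash
cat >> st.py <<'E'
def kside():
    c=shot('side'); w=cloud(c); L=(w-C)@B; cv2.imwrite('pics/a.png',cv2.resize(c['img'][130:220,240:360,::-1],None,fx=5,fy=5))
    m=(np.abs(L[...,0])<.09)&(np.abs(L[...,1])<.09)&(L[...,2]>.155)&(L[...,2]<.21)&(c['img'].max(-1)<70)
    n,lab,stt,_=cv2.connectedComponentsWithStats(m.astype(np.uint8))
    for i in range(1,n):
        if stt[i,4]>15:
            P=L[lab==i]; A=np.c_[2*P,np.ones(len(P))]; x=np.linalg.lstsq(A,(P**2).sum(1),rcond=None)[0]
            print('blob',stt[i],'mean',P.mean(0).round(4),'sphere',x[:3].round(4),'r',np.sqrt(max(0,x[3]+x[:3]@x[:3])).round(4))
E
python3 -c "
from st import *
kside()"
```

```text
blob [293 145  11  14  86] mean [0.0078 0.0343 0.1861] sphere [0.0105 0.0398 0.183 ] r 0.0168
blob [305 146   4  12  33] mean [0.0355 0.0255 0.1876] sphere [0.0327 0.0266 0.1866] r 0.0146
```

View pics/a.png

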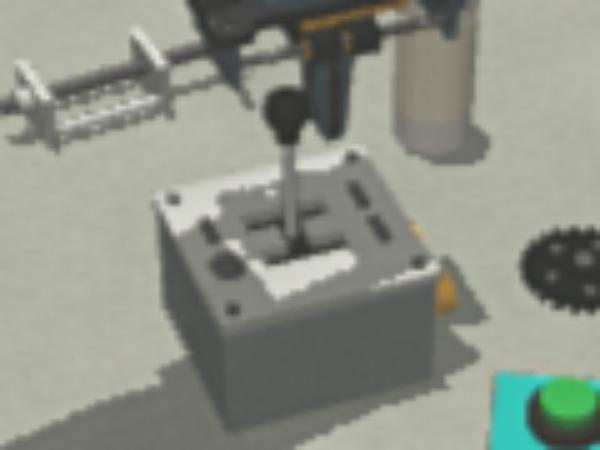

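The picture shows the knob (290,110) in front of the shut fingers (330,110), free on its far side; the disc is at the -x/-y corner (228,265), as expected.

Call:
send_rows --rows '[{"tx": 0,"ty": -0.005,"tz": 0,"rx": 0,"ry": 0,"rz": 0,"hand": 0},{"tx": 0,"ty": -0.005,"tz": 0,"rx": 0,"ry": 0,"rz": 0,"hand": 0},{"tx": 0,"ty": 0,"tz": 0,"rx": 0,"ry": 0,"rz": 0,"hand": 0},{"tx": 0,"ty": 0.02,"tz": 0,"rx": 0,"ry": 0,"rz": 0,"hand": 0},{"tx": 0,"ty": 0.01,"tz": -0.03,"rx": 0,"ry": 0,"rz": 0,"hand": 0},{"tx": 0,"ty": 0,"tz": -0.04,"rx": 0,"ry": 0,"rz": 0,"hand": 0},{"tx": 0.025,"ty": 0,"tz": -0.01,"rx": 0,"ry": 0,"rz": 0,"hand": 0},{"tx": 0.025,"ty": -0.015,"tz": 0,"rx": 0,"ry": 0,"rz": 0,"hand": 0},{"tx": 0,"ty": -0.04,"tz": 0,"rx": 0,"ry": 0,"rz": 0,"hand": 0},{"tx": 0,"ty": 0,"tz": 0,"rx": 0,"ry": 0,"rz": 0,"hand": 0}]'

```text
t: 4.95
ee_pos: [0.5029, 0.2066, 0.2391]
tcp_rot: [-2.099, -2.333, 0.009]
wrist_force: [1.3, -0.1, -1.0]
gripper_width: 0.0004
grasp_force: 0.0
```

```bash
python3 -c "
from st import *
st();kside()"
```

```text
t 4.95 box [-0.0036  0.0902  0.2391] world [0.5029 0.2066 0.2391] F box [ 1.3 -0.3 -1. ] toolx ang 96.05 q [0.37 0.26 1.59 0.   1.3  0.26] w 0.0004 z [-0.006 -0.002 -1.   ]
blob [290 148   9  11  65] mean [-0.0055  0.0337  0.1861] sphere [-0.0037  0.0402  0.1816] r 0.0152
```

Call:
send_rows --rows '[{"tx": 0,"ty": 0.002,"tz": 0.04,"rx": 0,"ry": 0,"rz": 0,"hand": 0},{"tx": 0,"ty": 0,"tz": 0.04,"rx": 0,"ry": 0,"rz": 0,"hand": 0},{"tx": -0.008,"ty": 0,"tz": 0,"rx": 0,"ry": 0,"rz": 0,"hand": 0},{"tx": -0.008,"ty": 0,"tz": 0,"rx": 0,"ry": 0,"rz": 0,"hand": 0},{"tx": -0.006,"ty": 0,"tz": 0,"rx": 0,"ry": 0,"rz": 0,"hand": 0},{"tx": -0.006,"ty": 0,"tz": 0,"rx": 0,"ry": 0,"rz": 0,"hand": 0},{"tx": -0.006,"ty": 0,"tz": 0,"rx": 0,"ry": 0,"rz": 0,"hand": 0},{"tx": -0.006,"ty": 0,"tz": 0,"rx": 0,"ry": 0,"rz": 0,"hand": 0},{"tx": -0.006,"ty": 0,"tz": 0,"rx": 0,"ry": 0,"rz": 0,"hand": 0},{"tx": 0,"ty": 0,"tz": 0,"rx": 0,"ry": 0,"rz": 0,"hand": 0}]'

```text
t: 6.0
ee_pos: [0.515, 0.1605, 0.1602]
tcp_rot: [2.104, 2.332, -0.0]
wrist_force: [0.5, -0.2, 0.4]
gripper_width: 0.0006
grasp_force: 0.0
```

```bash
python3 -c "
from st import *
st();kside()"
```

```text
t 6.0 box [0.0039 0.0432 0.1602] world [0.515  0.1605 0.1602] F box [ 0.5 -0.2  0.4] toolx ang 95.9 q [ 0.28  0.3   1.73 -0.    1.11  0.18] w 0.0006 z [ 0.    -0.001 -1.   ]
blob [292 147  11  17  96] mean [-0.0051  0.0067  0.1936] sphere [-0.004   0.0159  0.1858] r 0.0222
```

Call:
send_rows --rows '[{"tx": -0.006,"ty": -0.002,"tz": 0,"rx": 0,"ry": 0,"rz": 0,"hand": 0},{"tx": -0.006,"ty": -0.002,"tz": 0,"rx": 0,"ry": 0,"rz": 0,"hand": 0},{"tx": -0.006,"ty": -0.002,"tz": 0,"rx": 0,"ry": 0,"rz": 0,"hand": 0},{"tx": -0.006,"ty": 0,"tz": 0,"rx": 0,"ry": 0,"rz": 0,"hand": 0},{"tx": -0.006,"ty": 0,"tz": 0,"rx": 0,"ry": 0,"rz": 0,"hand": 0},{"tx": -0.006,"ty": 0,"tz": 0,"rx": 0,"ry": 0,"rz": 0,"hand": 0},{"tx": -0.006,"ty": 0,"tz": 0,"rx": 0,"ry": 0,"rz": 0,"hand": 0},{"tx": -0.006,"ty": 0,"tz": 0,"rx": 0,"ry": 0,"rz": 0,"hand": 0},{"tx": -0.003,"ty": 0,"tz": 0,"rx": 0,"ry": 0,"rz": 0,"hand": 0},{"tx": 0,"ty": 0,"tz": 0,"rx": 0,"ry": 0,"rz": 0,"hand": 0}]'

```text
t: 7.05
ee_pos: [0.5141, 0.1095, 0.1599]
tcp_rot: [2.104, 2.333, -0.001]
wrist_force: [0.2, 0.6, -0.1]
gripper_width: 0.0004
grasp_force: 0.0
```

```bash
python3 -c "
from st import *
st();kside()"
```

```text
t 7.05 box [-0.0021 -0.0075  0.1599] world [0.5141 0.1095 0.1599] F box [ 0.3  0.5 -0.1] toolx ang 95.9 q [ 0.19  0.28  1.76 -0.    1.1   0.09] w 0.0004 z [-0. -0. -1.]
blob [296 156  12  17  99] mean [-0.007  -0.0402  0.1894] sphere [-0.0057 -0.0326  0.183 ] r 0.0218
```

Call:
send_rows --rows '[{"tx": -0.002,"ty": 0,"tz": 0,"rx": 0,"ry": 0,"rz": 0,"hand": 0},{"tx": 0,"ty": 0,"tz": 0,"rx": 0,"ry": 0,"rz": 0,"hand": 0},{"tx": 0.02,"ty": 0,"tz": 0,"rx": 0,"ry": 0,"rz": 0,"hand": 0},{"tx": 0,"ty": 0.025,"tz": -0.02,"rx": 0,"ry": 0,"rz": 0,"hand": 0},{"tx": 0,"ty": 0.025,"tz": -0.04,"rx": 0,"ry": 0,"rz": 0,"hand": 0},{"tx": -0.01,"ty": 0,"tz": -0.02,"rx": 0,"ry": 0,"rz": 0,"hand": 0},{"tx": -0.038,"ty": 0,"tz": 0,"rx": 0,"ry": 0,"rz": 0,"hand": 0},{"tx": 0,"ty": 0,"tz": 0.03,"rx": 0,"ry": 0,"rz": 0,"hand": 0},{"tx": 0,"ty": 0,"tz": 0.05,"rx": 0,"ry": 0,"rz": 0,"hand": 0},{"tx": 0,"ty": 0,"tz": 0,"rx": 0,"ry": 0,"rz": 0,"hand": 0}]'

```text
t: 8.1
ee_pos: [0.5622, 0.0844, 0.1542]
tcp_rot: [-2.098, -2.327, 0.017]
wrist_force: [-0.9, -0.9, -0.6]
gripper_width: 0.0005
grasp_force: 0.0
```

```bash
python3 -c "
from st import *
st();kside()"
```

```text
t 8.1 box [ 0.0432 -0.0373  0.1542] world [0.5622 0.0844 0.1542] F box [-1.  -0.8 -0.6] toolx ang 95.93 q [ 0.13  0.36  1.66 -0.    1.13  0.03] w 0.0005 z [-0.014 -0.002 -1.   ]
blob [311 158   3  10  18] mean [ 0.0305 -0.0418  0.189 ] sphere [ 0.0189 -0.0424  0.1896] r 0.0167
blob [316 159   3  12  34] mean [ 0.0428 -0.0526  0.1855] sphere [ 0.0408 -0.0499  0.1853] r 0.0152
blob [300 163   8  10  62] mean [-0.0059 -0.0513  0.1861] sphere [-0.0044 -0.0438  0.1804] r 0.0155
```

Call:
send_rows --rows '[{"tx": -0.002,"ty": -0.008,"tz": 0,"rx": 0,"ry": 0,"rz": 0,"hand": 0},{"tx": -0.002,"ty": -0.008,"tz": 0,"rx": 0,"ry": 0,"rz": 0,"hand": 0},{"tx": 0,"ty": -0.006,"tz": 0,"rx": 0,"ry": 0,"rz": 0,"hand": 0},{"tx": 0,"ty": -0.006,"tz": 0,"rx": 0,"ry": 0,"rz": 0,"hand": 0},{"tx": 0,"ty": -0.006,"tz": 0,"rx": 0,"ry": 0,"rz": 0,"hand": 0},{"tx": 0,"ty": -0.006,"tz": 0,"rx": 0,"ry": 0,"rz": 0,"hand": 0},{"tx": 0,"ty": -0.006,"tz": 0,"rx": 0,"ry": 0,"rz": 0,"hand": 0},{"tx": 0,"ty": -0.006,"tz": 0,"rx": 0,"ry": 0,"rz": 0,"hand": 0},{"tx": 0,"ty": -0.006,"tz": 0,"rx": 0,"ry": 0,"rz": 0,"hand": 0},{"tx": 0,"ty": 0,"tz": 0,"rx": 0,"ry": 0,"rz": 0,"hand": 0}]'

```text
t: 9.15
ee_pos: [0.5079, 0.0754, 0.1594]
tcp_rot: [-2.102, -2.332, 0.004]
wrist_force: [0.7, 0.0, 0.2]
gripper_width: 0.0002
grasp_force: 0.0
```

```bash
python3 -c "
from st import *
st();kside()"
```

```text
t 9.15 box [-0.0118 -0.0408  0.1594] world [0.5079 0.0754 0.1594] F box [ 0.7 -0.1  0.2] toolx ang 95.94 q [0.12 0.27 1.79 0.   1.09 0.02] w 0.0002 z [-0.003 -0.    -1.   ]
blob [289 161  10  15  86] mean [-0.0388 -0.0497  0.1847] sphere [-0.0366 -0.046   0.1853] r 0.0153
blob [301 163   3  12  33] mean [-0.012  -0.0559  0.1874] sphere [-0.0124 -0.0555  0.1872] r 0.0139
```

Now at about -37 mm. I'll push on to the end in small steps.

Call:
send_rows --rows '[{"tx": 0,"ty": -0.003,"tz": 0,"rx": 0,"ry": 0,"rz": 0,"hand": 0},{"tx": 0,"ty": -0.003,"tz": 0,"rx": 0,"ry": 0,"rz": 0,"hand": 0},{"tx": 0,"ty": -0.002,"tz": 0,"rx": 0,"ry": 0,"rz": 0,"hand": 0},{"tx": 0,"ty": -0.002,"tz": 0,"rx": 0,"ry": 0,"rz": 0,"hand": 0},{"tx": 0,"ty": 0,"tz": 0,"rx": 0,"ry": 0,"rz": 0,"hand": 0}]'

```text
t: 9.7
ee_pos: [0.4994, 0.0744, 0.1599]
tcp_rot: [-2.103, -2.333, 0.001]
wrist_force: [1.0, -0.2, -1.3]
gripper_width: 0.0002
grasp_force: 0.5
```

```bash
python3 -c "
from st import *
st();kside()"
```

```text
t 9.7 box [-0.0203 -0.0409  0.1599] world [0.4994 0.0744 0.1599] F box [ 0.9 -0.3 -1.3] toolx ang 95.93 q [0.13 0.25 1.8  0.   1.08 0.02] w 0.0002 z [-0.001  0.    -1.   ]
blob [286 162  11  15  82] mean [-0.0466 -0.0492  0.1829] sphere [-0.0441 -0.0447  0.1831] r 0.0152
blob [297 163   5  13  31] mean [-0.0199 -0.0548  0.1859] sphere [-0.028  -0.062   0.1869] r 0.0185
```

Call:
send_rows --rows '[{"tx": 0,"ty": -0.001,"tz": 0,"rx": 0,"ry": 0,"rz": 0,"hand": 0},{"tx": 0,"ty": -0.001,"tz": 0,"rx": 0,"ry": 0,"rz": 0,"hand": 0},{"tx": 0,"ty": -0.001,"tz": 0,"rx": 0,"ry": 0,"rz": 0,"hand": 0},{"tx": 0,"ty": 0,"tz": 0,"rx": 0,"ry": 0,"rz": 0,"hand": 0}]'

```text
t: 10.15
ee_pos: [0.4982, 0.0744, 0.1601]
tcp_rot: [2.102, 2.332, 0.004]
wrist_force: [5.0, 1.4, -4.3]
gripper_width: 0.0006
grasp_force: 2.6
```

```bash
python3 -c "
from st import *
st();kside()"
```

```text
t 10.15 box [-0.0215 -0.0409  0.1601] world [0.4982 0.0744 0.1601] F box [ 5.2  0.9 -4.3] toolx ang 95.93 q [0.13 0.25 1.81 0.   1.08 0.02] w 0.0006 z [ 0.003  0.    -1.   ]
blob [286 163  10  14  77] mean [-0.0482 -0.0494  0.1837] sphere [-0.0458 -0.0496  0.186 ] r 0.0146
blob [298 164   3  12  34] mean [-0.0223 -0.0555  0.1851] sphere [-0.0223 -0.0537  0.1849] r 0.0145
```

Call:
send_rows --rows '[{"tx": 0,"ty": 0.01,"tz": 0,"rx": 0,"ry": 0,"rz": 0,"hand": 0},{"tx": 0,"ty": 0.02,"tz": 0,"rx": 0,"ry": 0,"rz": 0,"hand": 0},{"tx": 0,"ty": 0,"tz": -0.04,"rx": 0,"ry": 0,"rz": 0,"hand": 0},{"tx": 0,"ty": 0,"tz": -0.05,"rx": 0,"ry": 0,"rz": 0,"hand": 0},{"tx": -0.03,"ty": 0,"tz": 0,"rx": 0,"ry": 0,"rz": 0,"hand": 0},{"tx": -0.045,"ty": 0,"tz": 0,"rx": 0,"ry": 0,"rz": 0,"hand": 0},{"tx": -0.045,"ty": -0.015,"tz": 0,"rx": 0,"ry": 0,"rz": 0,"hand": 0},{"tx": -0.045,"ty": -0.015,"tz": 0,"rx": 0,"ry": 0,"rz": 0,"hand": 0},{"tx": -0.045,"ty": -0.015,"tz": 0,"rx": 0,"ry": 0,"rz": 0,"hand": 0},{"tx": -0.045,"ty": -0.015,"tz": 0,"rx": 0,"ry": 0,"rz": 0,"hand": 0}]'

```text
t: 11.2
ee_pos: [0.4922, -0.1841, 0.2499]
tcp_rot: [-2.102, -2.332, 0.001]
wrist_force: [0.4, 0.3, 0.4]
gripper_width: 0.0007
grasp_force: 0.0
```

Call:
send_rows --rows '[{"tx": -0.045,"ty": 0,"tz": 0,"rx": 0,"ry": 0,"rz": 0,"hand": 0},{"tx": -0.045,"ty": 0,"tz": 0,"rx": 0,"ry": 0,"rz": 0,"hand": 0},{"tx": -0.03,"ty": 0,"tz": 0,"rx": 0,"ry": 0,"rz": 0,"hand": 0},{"tx": 0,"ty": 0,"tz": 0,"rx": 0,"ry": 0,"rz": 0,"hand": 0},{"tx": 0,"ty": 0,"tz": 0,"rx": 0,"ry": 0,"rz": 0,"hand": 0}]'

```text
t: 11.7
ee_pos: [0.5052, -0.3019, 0.2493]
tcp_rot: [-2.103, -2.33, -0.0]
wrist_force: [0.1, 0.4, 0.2]
gripper_width: 0.0002
grasp_force: 0.0
```

```bash
python3 -c "
from st import *
st();kside()
c=shot('top');w=cloud(c);L=(w-C)@B
m=(np.abs(L[...,0])<.09)&(np.abs(L[...,1])<.09)&(L[...,2]>.165)
print('top knob',L[m].mean(0),m.sum())"
```

```text
t 11.7 box [-0.0524 -0.416   0.2493] world [ 0.5052 -0.3019  0.2493] F box [0.1 0.4 0.2] toolx ang 95.85 q [-0.56  0.32  1.47  0.    1.35 -0.66] w 0.0002 z [-0.002  0.002 -1.   ]
blob [286 168   9   9  53] mean [-0.0515 -0.0508  0.1802] sphere [-0.0502 -0.0437  0.1759] r 0.0143
top knob [-0.04684728 -0.04430532  0.18451628] 120
```

Call:
send_rows --rows '[{"tx": -0.02,"ty": 0.002,"tz": 0,"rx": 0,"ry": 0,"rz": 0,"hand": 0},{"tx": 0,"ty": 0,"tz": 0.04,"rx": 0,"ry": 0,"rz": 0,"hand": 0},{"tx": 0,"ty": 0,"tz": 0.04,"rx": 0,"ry": 0,"rz": 0,"hand": 0},{"tx": 0,"ty": 0,"tz": 0.03,"rx": 0,"ry": 0,"rz": 0,"hand": 0},{"tx": 0,"ty": 0,"tz": 0.02,"rx": 0,"ry": 0,"rz": 0,"hand": 0},{"tx": 0,"ty": 0,"tz": 0.01,"rx": 0,"ry": 0,"rz": 0,"hand": 0},{"tx": 0,"ty": 0,"tz": 0,"rx": 0,"ry": 0,"rz": 0,"hand": 0},{"tx": 0,"ty": 0,"tz": 0,"rx": 0,"ry": 0,"rz": 0,"hand": 0}]'

```text
t: 12.6
ee_pos: [0.5106, -0.3214, 0.1111]
tcp_rot: [2.101, 2.333, 0.001]
wrist_force: [0.1, 0.6, 0.8]
gripper_width: 0.0004
grasp_force: 0.0
```

```bash
python3 -c "
from st import *
st();c=shot('side');cv2.imwrite('pics/b.png',cv2.resize(c['img'][210:330,250:410,::-1],None,fx=4,fy=4))"
```

```text
t 12.6 box [-0.049  -0.4359  0.1111] world [ 0.5106 -0.3214  0.1111] F box [0.2 0.6 0.8] toolx ang 95.98 q [-0.58  0.44  1.65  0.    1.05 -0.69] w 0.0004 z [ 0.002 -0.001 -1.   ]
```

View pics/b.png

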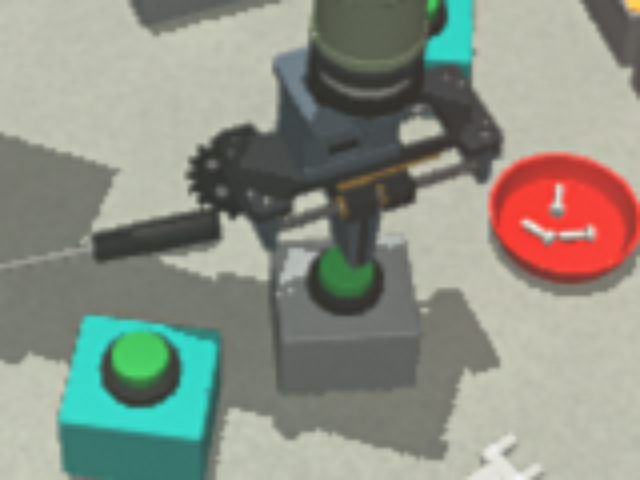

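The fingertips (355,260) are right above the grey station's green button (345,280). Pressing now, slowly.

Call:
send_rows --rows '[{"tx": 0,"ty": 0,"tz": 0.005,"rx": 0,"ry": 0,"rz": 0,"hand": 0},{"tx": 0,"ty": 0,"tz": 0.004,"rx": 0,"ry": 0,"rz": 0,"hand": 0},{"tx": 0,"ty": 0,"tz": 0.003,"rx": 0,"ry": 0,"rz": 0,"hand": 0},{"tx": 0,"ty": 0,"tz": 0.003,"rx": 0,"ry": 0,"rz": 0,"hand": 0},{"tx": 0,"ty": 0,"tz": 0.002,"rx": 0,"ry": 0,"rz": 0,"hand": 0},{"tx": 0,"ty": 0,"tz": 0,"rx": 0,"ry": 0,"rz": 0,"hand": 0}]'

```text
t: 13.25
ee_pos: [0.5097, -0.3216, 0.0928]
tcp_rot: [-2.103, -2.333, -0.0]
wrist_force: [-0.2, -0.1, 2.0]
gripper_width: 0.0002
grasp_force: 1.0
```

Call:
send_rows --rows '[{"tx": 0,"ty": 0,"tz": 0.002,"rx": 0,"ry": 0,"rz": 0,"hand": 0},{"tx": 0,"ty": 0,"tz": 0.001,"rx": 0,"ry": 0,"rz": 0,"hand": 0},{"tx": 0,"ty": 0,"tz": 0,"rx": 0,"ry": 0,"rz": 0,"hand": 0}]'

```text
t: 13.55
ee_pos: [0.5098, -0.3216, 0.09]
tcp_rot: [2.103, 2.333, 0.0]
wrist_force: [-1.4, 0.3, 2.4]
gripper_width: 0.0005
grasp_force: 1.6
```

Call:
send_rows --rows '[{"tx": 0,"ty": 0,"tz": 0.001,"rx": 0,"ry": 0,"rz": 0,"hand": 0},{"tx": 0,"ty": 0,"tz": 0.001,"rx": 0,"ry": 0,"rz": 0,"hand": 0},{"tx": 0,"ty": 0,"tz": 0,"rx": 0,"ry": 0,"rz": 0,"hand": 0}]'

```text
t: 13.85
ee_pos: [0.5098, -0.3216, 0.088]
tcp_rot: [2.103, 2.333, 0.0]
wrist_force: [-1.3, 0.2, 3.7]
gripper_width: 0.0005
grasp_force: 2.0
```

Call:
send_rows --rows '[{"tx": 0,"ty": 0,"tz": 0.001,"rx": 0,"ry": 0,"rz": 0,"hand": 0},{"tx": 0,"ty": 0,"tz": 0.001,"rx": 0,"ry": 0,"rz": 0,"hand": 0},{"tx": 0,"ty": 0,"tz": 0,"rx": 0,"ry": 0,"rz": 0,"hand": 0}]'

```text
t: 14.15
ee_pos: [0.5098, -0.3216, 0.0863]
tcp_rot: [2.103, 2.333, 0.0]
wrist_force: [-2.2, 0.4, 6.6]
gripper_width: 0.0004
grasp_force: 3.2
```

Call:
send_rows --rows '[{"tx": 0,"ty": 0,"tz": 0.001,"rx": 0,"ry": 0,"rz": 0,"hand": 0},{"tx": 0,"ty": 0,"tz": 0.001,"rx": 0,"ry": 0,"rz": 0,"hand": 0},{"tx": 0,"ty": 0,"tz": 0,"rx": 0,"ry": 0,"rz": 0,"hand": 0}]'

```text
t: 14.45
ee_pos: [0.5099, -0.3217, 0.0861]
tcp_rot: [2.103, 2.333, 0.0]
wrist_force: [-4.4, 1.4, 15.9]
gripper_width: 0.0001
grasp_force: 7.9
```

Bottomed out: the force rose to 16 N with no further travel. Releasing and raising.

Call:
send_rows --rows '[{"tx": 0,"ty": 0,"tz": -0.01,"rx": 0,"ry": 0,"rz": 0,"hand": 0},{"tx": 0,"ty": 0,"tz": -0.03,"rx": 0,"ry": 0,"rz": 0,"hand": 0},{"tx": 0,"ty": 0,"tz": -0.04,"rx": 0,"ry": 0,"rz": 0,"hand": 0},{"tx": 0,"ty": 0,"tz": -0.04,"rx": 0,"ry": 0,"rz": 0,"hand": 0},{"tx": 0,"ty": -0.05,"tz": -0.04,"rx": 0,"ry": 0,"rz": 0,"hand": 0},{"tx": 0,"ty": -0.04,"tz": 0,"rx": 0,"ry": 0,"rz": 0,"hand": 0},{"tx": 0,"ty": 0,"tz": 0,"rx": 0,"ry": 0,"rz": 0,"hand": 0},{"tx": 0,"ty": 0,"tz": 0,"rx": 0,"ry": 0,"rz": 0,"hand": 0}]'

```text
t: 15.25
ee_pos: [0.431, -0.3298, 0.235]
tcp_rot: [2.105, 2.332, 0.001]
wrist_force: [-0.0, 0.1, -0.5]
gripper_width: 0.0005
grasp_force: 0.0
```

```bash
python3 -c "
from st import *
st();kside();c=shot('side');w=cloud(c);im=c['img'].astype(int)
m=(im[...,1]>im[...,0]+50)&(im[...,1]>im[...,2]+50)&(np.hypot(w[...,0]-.51,w[...,1]+.322)<.03)
print('btn',np.percentile(w[m][:,2],[50,90,100]),m.sum());cv2.imwrite('pics/c.png',c['img'][...,::-1])"
```

```text
t 15.25 box [-0.129  -0.4362  0.235 ] world [ 0.431  -0.3298  0.235 ] F box [-0.   0.1 -0.5] toolx ang 95.86 q [-0.67  0.26  1.6   0.    1.28 -0.78] w 0.0005 z [ 0.001  0.    -1.   ]
blob [286 170   8   7  35] mean [-0.055  -0.0519  0.1773] sphere [-0.0518 -0.0447  0.1733] r 0.0132
btn [0.09514167 0.09730835 0.09951302] 110
```

View pics/c.png

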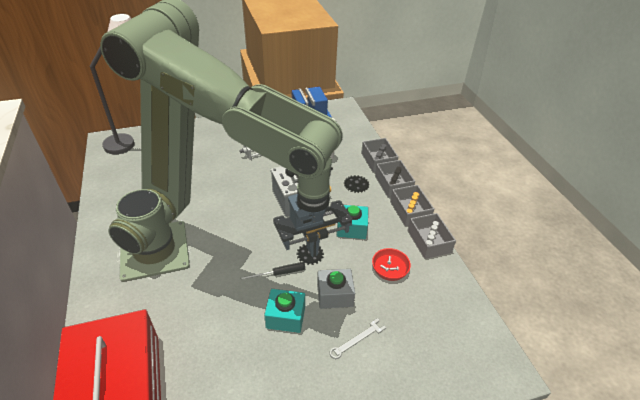

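The button (336,280) is up again, the arm is clear of everything, and the bench parts lie where they were. The lever was last measured home. Handing in.

```bash
python3 -c "
from workcell import arm
print(arm.sign_off())"
```

```text
the job is handed in; nothing more can be done
None
```

I pushed the lever home into the slot marked by the disc, then pressed the pump button fully down until it bottomed out and saw it spring back up; the job is handed in, but sign-off gave no verdict.

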